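Point out the next sample and the balance pan, then tare

TASK

Show a trainee the next weighing, without picking anything up: with the fingers pointing down, point at the middle of the red cap of the sample tube from just above it (fingertips about 1 to 4 cm off) and stay there for two seconds, then point in the same way at the middle of the balance's round steel pan for two seconds, and then press the balance's green tare key fully down and let it come up again. Do not touch any tube or the pan, leave the red key unpressed and everything else on the bench where it is, and finish clear of everything.

Things in the scene. Friction and masses are not known exactly. Their poses are not given: they have to be found in the camera images.
- rack: White foam tube block, fixed, 110 (x) x 160 (y) x 50 mm high, with 2 x 3 round holes: places at x = -25, +25 mm and y = -50, 0, +50 mm, five of them filled, one empty. Origin: centre of its underside on the bench; z up.
- tube_red: The red-capped sample tube: clear tube 28 mm diameter with a white label and a red screw cap 34 mm diameter; 117 mm tall in all. Stands loose in one of the holes, its foot 15 mm above the bench, so the cap top is 132 mm above the bench. Origin: centre of its underside; z up.
- red_cap (a point): Centre of the flat top of the red cap of tube_red.
- tube_b1: Another sample tube standing in the block; its cap colour is blue; same size as tube_red. Origin: centre of its underside; z up.
- tube_b2: Another sample tube standing in the block; its cap colour is blue; same size as tube_red. Origin: centre of its underside; z up.
- tube_b3: Another sample tube standing in the block; its cap colour is blue; same size as tube_red. Origin: centre of its underside; z up.
- tube_b4: Another sample tube standing in the block; its cap colour is blue; same size as tube_red. Origin: centre of its underside; z up.
- balance: Compact white laboratory balance, fixed: 200 (x) x 150 (y) mm, casing top 44 mm above the bench. Round steel pan at its back (+x), small dark display in the middle, two round keys at its front (-x): green at +y, red at -y, 90 mm apart. Origin: centre of its underside; z up.
- pan: The balance's round steel weighing pan, 110 mm diameter, 5 mm thick, its top 60 mm above the bench; it does not move. Origin: centre of its underside.
- pan_top (a point): Centre of the upper face of the pan.
- tare (a joint): Travel of the green tare key, m: 0 = up, 0.005 = fully down; springs back up by itself, fully down takes about 4 N.
- tare_top (a point): Centre of the top of the green tare key (22 mm diameter, pressed straight down); moves with the key.
- off (a joint): Travel of the red off key, m: 0 = up, 0.005 = fully down; same spring as the green key.
- off_top (a point): Centre of the top of the red off key (22 mm diameter).
- jar_lid: Loose red jar lid lying flat on the bench, 90 mm diameter, 16 mm high. Origin: centre of its underside.
- tub: Loose grey open tub, 90 (x) x 120 (y) x 60 mm high. Origin: centre of its underside.
- spare_cap: Loose blue tube cap on the bench, 34 mm diameter, 14 mm high. Origin: centre of its underside.
- pipette: Loose white pipette lying on the bench along its own x axis, from x = -122 to +118 mm, 26 mm wide, 24 mm high. Origin on its underside.
Mind the look-alikes: they are no part of the job. There is more than one size of the pipette; the job needs the largest. Leave any yellow look-alike of the balance alone.

How it is judged (in metres and radians):
On the way, in this order (a step that is already met when the one before it is completed fails the run):
1. The tool point stays just above the red cap for 2 s, fingers pointing down (horizontal distance between the grasp point and red_cap below 0.018 m and z of the grasp point in the frame of red_cap between 0.019 and 0.07 m and (angle between the grasp point's own z axis and vertical below 0.8 rad or angle between the grasp point's own z axis and vertical above 2.34 rad)), for 1.8 s.
2. The tool point stays just above the middle of the pan for 2 s, fingers pointing down (horizontal distance between the grasp point and pan_top below 0.03 m and z of the grasp point in the frame of pan_top between 0.019 and 0.07 m and (angle between the grasp point's own z axis and vertical below 0.8 rad or angle between the grasp point's own z axis and vertical above 2.34 rad)), for 1.8 s.
3. The green tare key is pressed down (value of joint tare above 0.004 m), for 0.05 s.
At the end, for the whole second after the job is handed in: The green tare key has been pressed and is up again (within 1.5 mm), the red key is up, all five tubes stand upright in their holes (moved under 8 mm, tilt under 0.15 rad), jar lid, tub, spare cap and pipette are within 15 mm of where they were, all at rest (value of joint each of tare, off below 0.0015 m and distance of each of tube_red, tube_b1, tube_b2, tube_b3, tube_b4 from where it was at the start of the episode below 0.008 m and distance of each of jar_lid, tub, spare_cap, pipette from where it was at the start of the episode below 0.015 m and angle between each of tube_red, tube_b1, tube_b2, tube_b3, tube_b4's own z axis and vertical below 0.15 rad and linear speed of each of tube_red, tube_b1, tube_b2, tube_b3, tube_b4, jar_lid, tub, spare_cap, pipette below 0.02 m/s); the robot touches nothing.
It fails at once if A sample tube is touched by the robot (contact force between any of the fingers, the arm and tube_red above 0.3 N or contact force between any of the fingers, the arm and tube_b1 above 0.3 N or contact force between any of the fingers, the arm and tube_b2 above 0.3 N or contact force between any of the fingers, the arm and tube_b3 above 0.3 N or contact force between any of the fingers, the arm and tube_b4 above 0.3 N).
It fails at once if A sample tube is lifted, tipped or shifted (distance of any of tube_red, tube_b1, tube_b2, tube_b3, tube_b4 from where it was at the start of the episode above 0.01 m).
It fails at once if The weighing pan is touched (contact force between any of the fingers, the arm and pan above 0.3 N).
It fails at once if The red off key is pressed (value of joint off above 0.0025 m).
It fails at once if A loose thing on the bench is moved or lifted (distance of any of jar_lid, tub, spare_cap, pipette from where it was at the start of the episode above 0.018 m).
It also fails if it takes over 64 s, if anything falls off the work surface, if the arm or the gripper's body presses on something with over 40 N, if the wrist force passes 120 N, or if a joint passes its speed limit or range.

ROBOT

A 6-joint arm with a two-finger parallel gripper is mounted at the origin on the work surface. World frame = base frame: x ahead of the robot, y to its left, z up, the work surface at z = 0. Lengths are in m, angles in degrees, forces in N, time in s.
With the tool pointing down it reaches from about 0.25 to 0.725 m from the base axis. Payload 9.7 kg.
Tool frame: the origin (TCP) lies between the finger pads, 19 mm behind the fingertips; this is the grasp point; z points along the fingers, y is the line along which they close (so a half turn about z gives the same grasp; the last joint's range is limited). The gripper opens to 85 mm and grips with 20 to 120 N. Pads are 22 mm wide; open, the fingers measure 114 mm over their backs; the gripper's body (76 mm by 85 mm) begins 54 mm behind the grasp point. The pads swing forward as they close: fully open they stand 13 mm farther back than shut.
Start: joints at [-63.426, 4.979, 10.078, 95.1, 0, 90], TCP at [0.246, -0.492, 0.25] pointing down, gripper open.
Joint ranges: [-179.16, 179.16], [-48.56, 103.87], [-65.8, 70.77], [-126.05, 130.52], [-82.76, 87.17], [-180, 180]. Speed limits (degrees/s): [127.2, 127.2, 147.25, 180, 180, 180].

INTERFACE

Orientations are given as [roll, pitch, yaw] about the fixed x, y, z axes, in that order (R = Rz(yaw) Ry(pitch) Rx(roll)).
In Python, from workcell import bot gives the robot as it stands. The module is installed in compiled form; this text tells all that it offers.
- The arm moves only by the tool play_rows, never from a script. Its argument "increments" is a list of rows, each an object with "slide": the shift along the tool's x, y, z in mm, a list of three; "angular": the turn, a rotation vector about the tool's x, y, z in degrees, a list of three; "claw": the opening, from -1 (shut) to 1 (fully open). In form: [{"slide": [x, y, z], "angular": [rx, ry, rz], "claw": claw}, ...]. A call has 1 to 8 rows; each row shifts and turns the commanded pose from where the row before left it, along the tool's axes as they then stand; what a row does not reach is not made up. A row lasts 1/10 s, in which the tool goes at most 50 mm and 8.59 degrees, less where a joint would pass 70% of its speed; a pose out of reach is approached as far as the arm can. A call is refused whole if a number of a shift passes 50 or a number of a turn 8.59, either way. A call with a gripper value outside its range is refused whole. The fingers move at their own pace and stop on an object; "squeeze" is the grip in N (left out, the last holds). Time passes only in rows, so rows that do not move let the fingers close. It gives the time, the measured TCP pose, the force, the opening and the grip force at its end, in the units of the state.
- bot.get_obs(): the state, without advancing time (a new reading comes with each control period).
- bot.camera(name): name is "side" or "top" or "wrist"; returns the picture (400x640x3 uint8, red, green, blue); there is no depth.
- bot.camera_info(name): a dict with "fovy" (degrees; the focal length in pixels is half the picture's height over the tangent of half this angle, whatever the lens; pixels are square), "cx", "cy" (the principal point, pixels), "R" (3x3) and "t" (3): a world point X has camera coordinates R X + t. Camera axes: x right, y down, z forward; pixel columns grow to the right and rows downward; lengths in m; the calibration is good to about 2 mm. A picture is of the moment at which its call begins: read the wrist's pose just before it. camera_info takes no time and is no camera call; for the wrist camera it gives the pose at the moment of the call.
- bot.job_done(): hands the job in; it is judged then, once.
The state is a dict: "time": time; "q": joint angles; "qd": joint speeds; "joint_efforts": joint torques, N m; "ee_pos": TCP position; "tcp_rot": TCP orientation; "wrist_force": force on the tool from outside, world axes, zero at the start; "torque": the same for the moment, N m; "opening": finger opening in m; "grasp_force": force on a finger pad.
Only numpy, scipy, OpenCV 4.12 (cv2) and the standard library are available. Lean on these libraries where they do the work, as an engineer would, in place of code of your own. Each camera call takes 0.05 s, during which the arm holds its last target. There are 200 camera calls.

## Working session

There is one attempt and no reset: what is moved stays moved. The work goes in short steps, Python scripts to look and compute and a tool call to move; the robot and the scene stay as the last step left them, time stands still between calls to the robot, and variables do not carry over. Pictures are saved under pics/ and viewed, at most 10 in all, crops included, and the job is handed in when it is done.

Besides the shell and the picture viewer there is one more tool, called after ">>>" as a command line: name --argument value ..., lists and objects as JSON in quotes. play_rows: Moves the arm, as the interface text tells. Its arguments: {"type":"object","properties":{"increments":{"type":"array"},"squeeze":{"type":"number"}},"required":["increments"]}

```bash
mkdir -p pics; python3 - <<'E'
from workcell import bot
import cv2
o=bot.get_obs();print(o['time'],o['ee_pos'],o['tcp_rot'],o['opening'])
for n in('top','side'):
    im=bot.camera(n);cv2.imwrite(f'pics/{n}.png',im[:,:,::-1]);i=bot.camera_info(n);print(n,i)
E
```

```text
0.0 [ 0.24595535 -0.49170433  0.2492574 ] [-1.79920924e+02 -3.42667500e-04  2.65738307e+01] 0.08550338420612137
top {'fovy': 50.21612938049905, 'cx': 318.5958507777759, 'cy': 206.00854080884434, 'R': array([[-0.00381653, -0.99991392, -0.01255317],
       [-0.98753831,  0.00574376, -0.15727396],
       [ 0.15733252,  0.0117965 , -0.98747523]]), 't': array([0.0673578 , 0.55789676, 1.09483661])}
side {'fovy': 45.175360643529714, 'cx': 314.804848265459, 'cy': 198.94795081097408, 'R': array([[ 0.9964236 , -0.08146619,  0.02243353],
       [-0.02571296, -0.54523068, -0.83789161],
       [ 0.08049129,  0.83431814, -0.54537546]]), 't': array([-0.53918914,  0.12775127,  1.2630293 ])}
```

View pics/top.png

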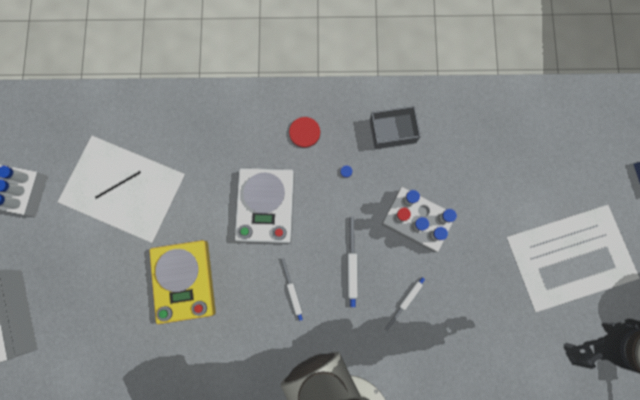

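View pics/side.png

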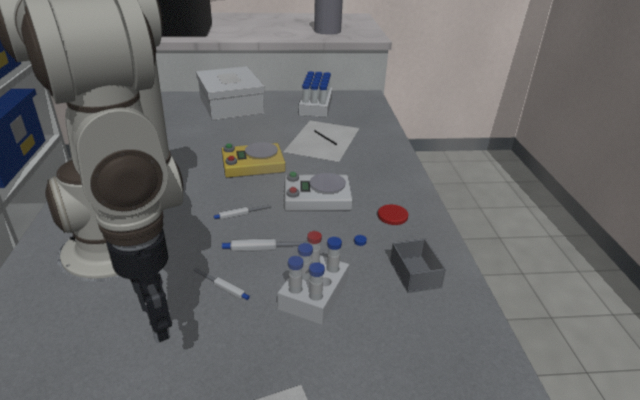

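The top view shows the red cap at about (404,214), the white balance's pan at (262,193), its green key at (245,231) and its red key at (279,232). In the side view they are at about (315,237), (327,183), (293,176) and (293,192). I'll refine these by colour and cross-check the two views.

```bash
cat > h.py <<'E'
import numpy as np, cv2
from workcell import bot
def ray(n,uv):
    i=bot.camera_info(n);f=200/np.tan(np.radians(i['fovy']/2));R=np.array(i['R']);t=np.array(i['t'])
    return -R.T@t, R.T@np.array([(uv[0]-i['cx'])/f,(uv[1]-i['cy'])/f,1])
def plane(n,uv,z):
    c,d=ray(n,uv);return c+d*(z-c[2])/d[2]
def tri(a,b):
    A=np.zeros((3,3));B=np.zeros(3);L=[]
    for n,uv in(('top',a),('side',b)):
        c,d=ray(n,uv);d=d/np.linalg.norm(d);P=np.eye(3)-np.outer(d,d);A+=P;B+=P@c;L.append((c,P))
    x=np.linalg.solve(A,B);return x,max(np.linalg.norm(P@(x-c)) for c,P in L)
def blob(n,uv,w,mode):
    im=cv2.imread(f'pics/{n}.png').astype(int);u,v=uv
    c=im[v-w:v+w+1,u-w:u+w+1];b,g,r=c[...,0],c[...,1],c[...,2]
    m={'r':r-np.maximum(g,b)>50,'g':g-np.maximum(r,b)>25,'b':b-np.maximum(r,g)>40}[mode]
    y,x=np.nonzero(m);return (u-w+x.mean(),v-w+y.mean()),m.sum(),(np.ptp(x),np.ptp(y))
E
python3 - <<'E'
from h import *
np.set_printoptions(precision=4,suppress=True)
for k,a,b,w,m,z in(('cap',(404,214),(315,237),9,'r',.132),('green',(245,231),(293,176),8,'g',.05),('red',(279,232),(293,192),8,'r',.05),('lid',(304,132),(393,214),20,'r',.016),('spare',(346,172),(360,240),9,'b',.014)):
    A=blob('top',a,w,m);B=blob('side',b,w,m)
    print(k,A,B,plane('top',A[0],z),plane('side',B[0],z),tri(A[0],B[0]))
print('pan',plane('top',(262.5,193),.06),plane('side',(327.5,183.5),.06),tri((262.5,193),(327.5,183.5)))
for p in((396,217),(413,197),(449,215),(440,234),(422,224)):print(plane('top',p,.13))
E
python3 -c "
import cv2
a=cv2.imread('pics/top.png')[120:320,220:470];b=cv2.imread('pics/side.png')[150:320,210:460]
cv2.imwrite('pics/c.png',cv2.vconcat([cv2.resize(a,(750,300*2//2*1)) if 0 else cv2.resize(a,None,fx=1.6*1,fy=1.6)[:320], cv2.resize(b,None,fx=1.6,fy=1.6)]))
cv2.imwrite('pics/c.png',cv2.resize(a,None,fx=3,fy=3,interpolation=cv2.INTER_CUBIC));cv2.imwrite('pics/d.png',cv2.resize(b,None,fx=3,fy=3,interpolation=cv2.INTER_CUBIC))"
```

```text
cap ((np.float64(403.60869565217394), np.float64(213.78985507246378)), np.int64(138), (np.int64(13), np.int64(13))) ((np.float64(314.3263157894737), np.float64(235.76842105263157)), np.int64(95), (np.int64(12), np.int64(9))) [ 0.5238 -0.1445  0.132 ] [ 0.5249 -0.1491  0.132 ] (array([ 0.5247, -0.1451,  0.1289]), np.float64(0.0005157834084880535))
green ((np.float64(244.16666666666666), np.float64(230.89583333333334)), np.int64(48), (np.int64(7), np.int64(7))) ((np.float64(292.9166666666667), np.float64(173.75)), np.int64(12), (np.int64(4), np.int64(2))) [0.492  0.2612 0.05  ] [0.4939 0.2792 0.05  ] (array([0.492 , 0.2591, 0.0615]), np.float64(0.0011057992585611308))
red ((np.float64(278.5), np.float64(232.0)), np.int64(46), (np.int64(7), np.int64(6))) ((np.float64(292.8333333333333), np.float64(188.91666666666666)), np.int64(12), (np.int64(4), np.int64(2))) [0.4886 0.1705 0.05  ] [0.4897 0.1892 0.05  ] (array([0.4882, 0.1692, 0.0624]), np.float64(0.000744150122675205))
lid ((np.float64(304.2981029810298), np.float64(131.5)), np.int64(738), (np.int64(30), np.int64(29))) ((np.float64(392.779443254818), np.float64(214.13276231263384)), np.int64(467), (np.int64(29), np.int64(19))) [0.7755 0.1045 0.016 ] [0.7752 0.0924 0.016 ] (array([0.7788, 0.1049, 0.0071]), np.float64(0.00017542143776918547))
spare ((np.float64(346.04672897196264), np.float64(170.82242990654206)), np.int64(107), (np.int64(10), np.int64(11))) ((np.float64(360.1111111111111), np.float64(239.48888888888888)), np.int64(90), (np.int64(10), np.int64(9))) [ 0.6616 -0.0116  0.014 ] [ 0.6616 -0.0184  0.014 ] (array([ 0.663 , -0.0118,  0.0088]), np.float64(0.0001161448711266187))
pan [0.5915 0.213  0.06  ] [0.5943 0.1992 0.06  ] (array([0.5948, 0.2145, 0.0504]), np.float64(0.0014508034292132382))
[ 0.5162 -0.126   0.13  ]
[ 0.5658 -0.1695  0.13  ]
[ 0.5204 -0.2557  0.13  ]
[ 0.4739 -0.2315  0.13  ]
[ 0.4986 -0.1888  0.13  ]
```

View pics/c.png

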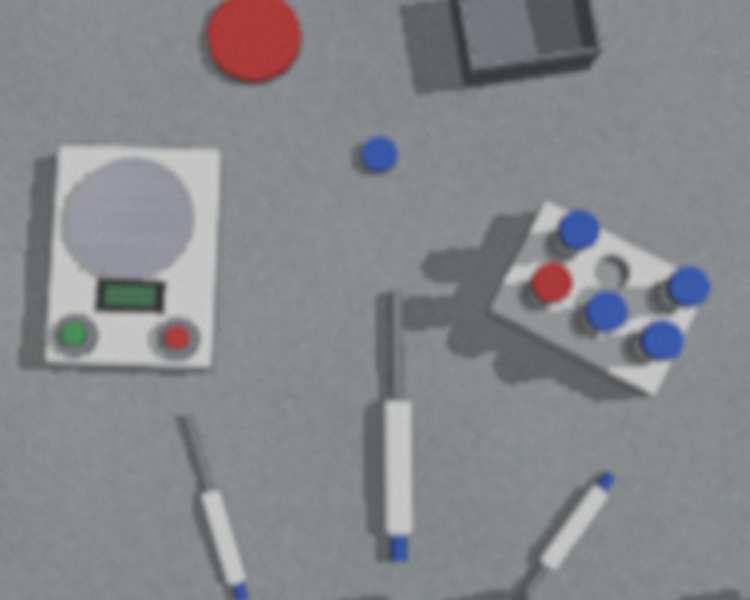

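View pics/d.png

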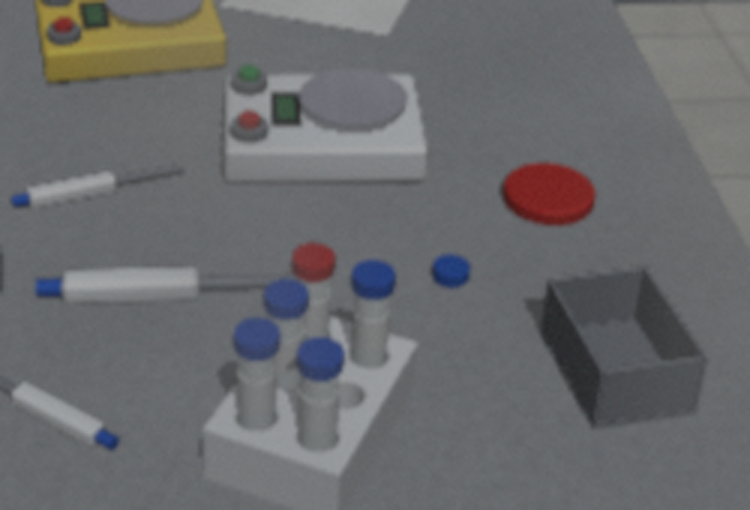

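The two views agree on the cap, about (0.524,-0.145). The green-to-red key spacing comes out at 90.6 mm, which fits the 90 mm given, and the pan (0.592,0.213) lies on the balance axis. I'll close the fingers and head for the cap at a safe height.

>>> play_rows --increments '[{"slide": [0, 0, 0], "angular": [0, 0, 0], "claw": -1}, {"slide": [28, -13, 0], "angular": [0, 0, 0], "claw": -1}, {"slide": [28, -13, 0], "angular": [0, 0, 0], "claw": -1}, {"slide": [28, -13, 0], "angular": [0, 0, 0], "claw": -1}, {"slide": [28, -13, 0], "angular": [0, 0, 0], "claw": -1}, {"slide": [28, -13, 0], "angular": [0, 0, 0], "claw": -1}, {"slide": [28, -13, 0], "angular": [0, 0, 0], "claw": -1}, {"slide": [28, -13, 0], "angular": [0, 0, 0], "claw": -1}]'

```text
time: 0.9
ee_pos: [0.3812, -0.3217, 0.2499]
tcp_rot: [-180.0, 0.0, 26.6]
wrist_force: [0.3, -0.6, 0.1]
opening: -0.0
grasp_force: 0.0
```

>>> play_rows --increments '[{"slide": [28, -13, 0], "angular": [0, 0, 0], "claw": -1}, {"slide": [28, -13, 0], "angular": [0, 0, 0], "claw": -1}, {"slide": [28, -13, 0], "angular": [0, 0, 0], "claw": -1}, {"slide": [28, -13, 0], "angular": [0, 0, 0], "claw": -1}, {"slide": [28, -13, 0], "angular": [0, 0, 0], "claw": -1}, {"slide": [28, -13, 0], "angular": [0, 0, 0], "claw": -1}, {"slide": [0, 0, 0], "angular": [0, 0, 0], "claw": -1}, {"slide": [0, 0, 0], "angular": [0, 0, 0], "claw": -1}]'

```text
time: 1.7
ee_pos: [0.4961, -0.1775, 0.2497]
tcp_rot: [-180.0, 0.0, 26.7]
wrist_force: [-0.0, -0.6, 0.2]
opening: -0.0002
grasp_force: 0.0
```

```bash
python3 - <<'E'
from h import *
from scipy.spatial.transform import Rotation as Ro
o=bot.get_obs();print(o['q'],o['ee_pos'],o['tcp_rot'],o['opening'])
R=Ro.from_euler('xyz',o['tcp_rot'],degrees=True)
print(R.inv().apply(np.array([.524,-.145,.18])-o['ee_pos'])*1000)
im=bot.camera('wrist');i=bot.camera_info('wrist');cv2.imwrite('pics/w.png',im[:,:,::-1])
f=200/np.tan(np.radians(i['fovy']/2));c=np.array(i['R'])@[.524,-.145,.132]+i['t'];print(i['cx']+f*c[0]/c[2],i['cy']+f*c[1]/c[2])
print(blob('w',(320,200),199,'r'))
E
```

```text
[-1.96759954e+01  1.82502830e+00  6.73649990e+00  9.49503276e+01
 -9.94574849e-03  1.33663530e+02] [ 0.49612428 -0.17745283  0.24967224] [-1.79978758e+02  3.40218671e-02  2.66604839e+01] -0.00018342011517646762
[ 39.51504559 -16.46874632  69.65489803]
295.2157303105238 144.8459911642862
((np.float64(296.6451787648971), np.float64(145.39544962080174)), np.int64(1846), (np.int64(47), np.int64(48)))
```

View pics/w.png

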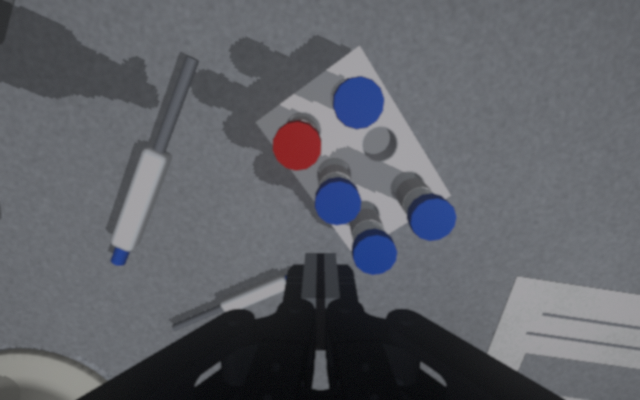

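The wrist view shows the red cap at (297,145) and the prediction was (295,145), so the position is good to about 1 mm. Next I'll move over the cap, descend and hold.

>>> play_rows --increments '[{"slide": [20, -8, 0], "angular": [0, 0, 0], "claw": -1}, {"slide": [20, -8, 0], "angular": [0, 0, 0], "claw": -1}, {"slide": [0, 0, 0], "angular": [0, 0, 0], "claw": -1}, {"slide": [0, 0, 20], "angular": [0, 0, 0], "claw": -1}, {"slide": [0, 0, 20], "angular": [0, 0, 0], "claw": -1}, {"slide": [0, 0, 15], "angular": [0, 0, 0], "claw": -1}, {"slide": [0, 0, 10], "angular": [0, 0, 0], "claw": -1}, {"slide": [0, 0, 5], "angular": [0, 0, 0], "claw": -1}]'

```text
time: 2.55
ee_pos: [0.5239, -0.1464, 0.1793]
tcp_rot: [-180.0, 0.0, 26.5]
wrist_force: [0.0, 0.5, 0.6]
opening: 0.0
grasp_force: 0.0
```

>>> play_rows --increments '[{"slide": [0, 0, 0], "angular": [0, 0, 0], "claw": -1}, {"slide": [0, 0, 0], "angular": [0, 0, 0], "claw": -1}, {"slide": [0, 0, 0], "angular": [0, 0, 0], "claw": -1}, {"slide": [0, 0, 0], "angular": [0, 0, 0], "claw": -1}, {"slide": [0, 0, 0], "angular": [0, 0, 0], "claw": -1}, {"slide": [0, 0, 0], "angular": [0, 0, 0], "claw": -1}, {"slide": [0, 0, 0], "angular": [0, 0, 0], "claw": -1}, {"slide": [0, 0, 0], "angular": [0, 0, 0], "claw": -1}]'

```text
time: 3.35
ee_pos: [0.5246, -0.1457, 0.18]
tcp_rot: [180.0, -0.0, 26.6]
wrist_force: [0.3, -0.2, -0.4]
opening: -0.0006
grasp_force: 0.0
```

>>> play_rows --increments '[{"slide": [0, 0, 0], "angular": [0, 0, 0], "claw": -1}, {"slide": [0, 0, 0], "angular": [0, 0, 0], "claw": -1}, {"slide": [0, 0, 0], "angular": [0, 0, 0], "claw": -1}, {"slide": [0, 0, 0], "angular": [0, 0, 0], "claw": -1}, {"slide": [0, 0, 0], "angular": [0, 0, 0], "claw": -1}, {"slide": [0, 0, 0], "angular": [0, 0, 0], "claw": -1}, {"slide": [0, 0, 0], "angular": [0, 0, 0], "claw": -1}, {"slide": [0, 0, 0], "angular": [0, 0, 0], "claw": -1}]'

```text
time: 4.15
ee_pos: [0.5246, -0.1457, 0.18]
tcp_rot: [-180.0, 0.0, 26.6]
wrist_force: [-0.1, 0.5, 0.1]
opening: 0.0001
grasp_force: 0.0
```

>>> play_rows --increments '[{"slide": [0, 0, 0], "angular": [0, 0, 0], "claw": -1}, {"slide": [0, 0, 0], "angular": [0, 0, 0], "claw": -1}, {"slide": [0, 0, 0], "angular": [0, 0, 0], "claw": -1}, {"slide": [0, 0, 0], "angular": [0, 0, 0], "claw": -1}, {"slide": [0, 0, 0], "angular": [0, 0, 0], "claw": -1}, {"slide": [0, 0, 0], "angular": [0, 0, 0], "claw": -1}, {"slide": [0, 0, 0], "angular": [0, 0, 0], "claw": -1}, {"slide": [0, 0, 0], "angular": [0, 0, 0], "claw": -1}]'

```text
time: 4.95
ee_pos: [0.5246, -0.1457, 0.18]
tcp_rot: [-180.0, 0.0, 26.6]
wrist_force: [0.0, -0.7, 0.9]
opening: 0.0002
grasp_force: 0.0
```

Held for 2.4 s. Next I'll rise, turn the tool to keep joint 6 in range, and move to the pan.

>>> play_rows --increments '[{"slide": [0, 0, -20], "angular": [0, 0, 0], "claw": -1}, {"slide": [0, 0, -30], "angular": [0, 0, -8], "claw": -1}, {"slide": [0, 0, -20], "angular": [0, 0, -8], "claw": -1}, {"slide": [0, 0, 0], "angular": [0, 0, -8], "claw": -1}, {"slide": [0, 0, 0], "angular": [0, 0, -8], "claw": -1}, {"slide": [0, 0, 0], "angular": [0, 0, -8], "claw": -1}, {"slide": [0, 0, 0], "angular": [0, 0, -8], "claw": -1}, {"slide": [0, 0, 0], "angular": [0, 0, -8], "claw": -1}]'

```text
time: 5.75
ee_pos: [0.5246, -0.1457, 0.25]
tcp_rot: [-180.0, -0.0, 82.9]
wrist_force: [-0.3, -0.2, 0.1]
opening: -0.0001
grasp_force: 0.0
```

>>> play_rows --increments '[{"slide": [36, 2, 0], "angular": [0, 0, 0], "claw": -1}, {"slide": [36, 2, 0], "angular": [0, 0, 0], "claw": -1}, {"slide": [36, 2, 0], "angular": [0, 0, 0], "claw": -1}, {"slide": [36, 2, 0], "angular": [0, 0, 0], "claw": -1}, {"slide": [36, 2, 0], "angular": [0, 0, 0], "claw": -1}, {"slide": [36, 2, 0], "angular": [0, 0, 0], "claw": -1}, {"slide": [36, 2, 0], "angular": [0, 0, 0], "claw": -1}, {"slide": [0, 0, 0], "angular": [0, 0, 0], "claw": -1}]'

```text
time: 6.55
ee_pos: [0.5713, 0.1059, 0.2493]
tcp_rot: [-180.0, -0.0, 82.8]
wrist_force: [0.5, 1.0, 0.4]
opening: 0.0005
grasp_force: 0.0
```

```bash
python3 - <<'E'
from h import *
from scipy.spatial.transform import Rotation as Ro
o=bot.get_obs();print(o['q'],o['ee_pos'],o['tcp_rot'])
R=Ro.from_euler('xyz',o['tcp_rot'],degrees=True)
print(R.inv().apply(np.array([.5915,.213,.108])-o['ee_pos'])*1000)
im=bot.camera('wrist');i=bot.camera_info('wrist');cv2.imwrite('pics/w2.png',im[:,:,::-1])
f=200/np.tan(np.radians(i['fovy']/2))
for p in([.5915,.213,.06],[.492,.261,.05],[.4886,.1705,.05]):
    c=np.array(i['R'])@p+i['t'];print(i['cx']+f*c[0]/c[2],i['cy']+f*c[1]/c[2])
E
```

```text
[1.04833364e+01 9.35046561e+00 1.48231993e+01 9.54996197e+01
 4.59650427e-02 1.07695797e+02] [0.57131653 0.10593267 0.24933272] [-1.79960414e+02 -3.56177565e-02  8.27875163e+01]
[108.66629045   6.67921543 141.39572048]
327.717552396406 41.912984502564115
197.0160593446364 -4.341096778550735
217.3676604952392 111.18469349675846
```

View pics/w2.png

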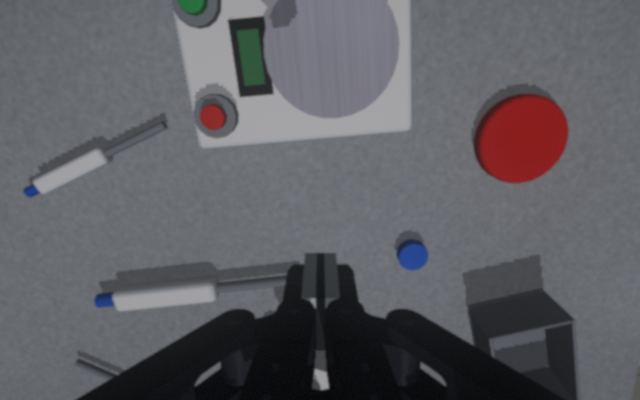

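The wrist view shows the pan at about (331,43) against a predicted (328,42). The red key is at (212,117), within about 3 mm. Next I'll point at the pan.

>>> play_rows --increments '[{"slide": [36, 2, 0], "angular": [0, 0, 0], "claw": -1}, {"slide": [36, 2, 0], "angular": [0, 0, 0], "claw": -1}, {"slide": [36, 2, 0], "angular": [0, 0, 0], "claw": -1}, {"slide": [0, 0, 30], "angular": [0, 0, 0], "claw": -1}, {"slide": [0, 0, 40], "angular": [0, 0, 0], "claw": -1}, {"slide": [0, 0, 40], "angular": [0, 0, 0], "claw": -1}, {"slide": [0, 0, 20], "angular": [0, 0, 0], "claw": -1}, {"slide": [0, 0, 10], "angular": [0, 0, 0], "claw": -1}]'

```text
time: 7.4
ee_pos: [0.5901, 0.2073, 0.1076]
tcp_rot: [-179.8, 0.1, 82.5]
wrist_force: [0.5, -0.2, 0.2]
opening: 0.0001
grasp_force: 0.0
```

>>> play_rows --increments '[{"slide": [0, 0, 0], "angular": [0, 0, 0], "claw": -1}, {"slide": [0, 0, 0], "angular": [0, 0, 0], "claw": -1}, {"slide": [0, 0, 0], "angular": [0, 0, 0], "claw": -1}, {"slide": [0, 0, 0], "angular": [0, 0, 0], "claw": -1}, {"slide": [0, 0, 0], "angular": [0, 0, 0], "claw": -1}, {"slide": [0, 0, 0], "angular": [0, 0, 0], "claw": -1}, {"slide": [0, 0, 0], "angular": [0, 0, 0], "claw": -1}, {"slide": [0, 0, 0], "angular": [0, 0, 0], "claw": -1}]'

```text
time: 8.2
ee_pos: [0.5909, 0.2087, 0.11]
tcp_rot: [-180.0, -0.0, 82.6]
wrist_force: [-0.5, 0.7, 0.5]
opening: -0.0002
grasp_force: 0.0
```

>>> play_rows --increments '[{"slide": [0, 0, 0], "angular": [0, 0, 0], "claw": -1}, {"slide": [0, 0, 0], "angular": [0, 0, 0], "claw": -1}, {"slide": [0, 0, 0], "angular": [0, 0, 0], "claw": -1}, {"slide": [0, 0, 0], "angular": [0, 0, 0], "claw": -1}, {"slide": [0, 0, 0], "angular": [0, 0, 0], "claw": -1}, {"slide": [0, 0, 0], "angular": [0, 0, 0], "claw": -1}, {"slide": [0, 0, 0], "angular": [0, 0, 0], "claw": -1}, {"slide": [0, 0, 0], "angular": [0, 0, 0], "claw": -1}]'

```text
time: 9.0
ee_pos: [0.591, 0.2087, 0.11]
tcp_rot: [180.0, -0.0, 82.6]
wrist_force: [-1.0, 0.4, 0.2]
opening: 0.0001
grasp_force: 0.0
```

>>> play_rows --increments '[{"slide": [0, 0, 0], "angular": [0, 0, 0], "claw": -1}, {"slide": [0, 0, 0], "angular": [0, 0, 0], "claw": -1}, {"slide": [0, 0, 0], "angular": [0, 0, 0], "claw": -1}, {"slide": [0, 0, 0], "angular": [0, 0, 0], "claw": -1}, {"slide": [0, 0, 0], "angular": [0, 0, 0], "claw": -1}, {"slide": [0, 0, 0], "angular": [0, 0, 0], "claw": -1}, {"slide": [0, 0, 0], "angular": [0, 0, 0], "claw": -1}, {"slide": [0, 0, 0], "angular": [0, 0, 0], "claw": -1}]'

```text
time: 9.8
ee_pos: [0.591, 0.2087, 0.11]
tcp_rot: [-180.0, 0.0, 82.6]
wrist_force: [-0.4, 0.4, 0.9]
opening: 0.0003
grasp_force: 0.0
```

Held for 2.4 s. Next I'll rise and move short of the green key so the wrist camera can see it.

>>> play_rows --increments '[{"slide": [0, 0, -30], "angular": [0, 0, 0], "claw": -1}, {"slide": [0, 0, -40], "angular": [0, 0, 0], "claw": -1}, {"slide": [-6, -26, 0], "angular": [0, 0, 0], "claw": -1}, {"slide": [-6, -26, 0], "angular": [0, 0, 0], "claw": -1}, {"slide": [-6, -26, 0], "angular": [0, 0, 0], "claw": -1}, {"slide": [-6, -27, 0], "angular": [0, 0, 0], "claw": -1}, {"slide": [0, 0, 0], "angular": [0, 0, 0], "claw": -1}, {"slide": [0, 0, 0], "angular": [0, 0, 0], "claw": -1}]'

```text
time: 10.6
ee_pos: [0.4838, 0.1986, 0.1805]
tcp_rot: [179.9, -0.0, 82.6]
wrist_force: [-0.1, 0.0, -0.2]
opening: 0.0001
grasp_force: 0.0
```

```bash
python3 - <<'E'
from h import *
from scipy.spatial.transform import Rotation as Ro
o=bot.get_obs();print(o['q'],o['ee_pos'],o['tcp_rot'])
R=Ro.from_euler('xyz',o['tcp_rot'],degrees=True)
im=bot.camera('wrist');i=bot.camera_info('wrist');cv2.imwrite('pics/w3.png',im[:,:,::-1])
f=200/np.tan(np.radians(i['fovy']/2))
c=np.array(i['R'])@[.492,.261,.05]+i['t'];u,v=int(i['cx']+f*c[0]/c[2]),int(i['cy']+f*c[1]/c[2]);print(u,v)
B=blob('w3',(u,v),22,'g');print(B)
for z in(.05,.056):
    p=plane('wrist',B[0],z);print(p,R.inv().apply(p-o['ee_pos'])*1000)
E
```

```text
[ 2.23170084e+01  3.37438597e-01 -2.42936629e+00  8.71562573e+01
 -1.61789201e-03  1.19723297e+02] [0.48379465 0.19857831 0.18050796] [ 1.79932383e+02 -3.67416297e-02  8.25937323e+01]
318 108
((np.float64(317.57142857142856), np.float64(113.29488859764089)), np.int64(763), (np.int64(29), np.int64(31)))
[0.4907282  0.25789303 0.05      ] [ 59.62992222  -0.92426823 130.54522614]
[0.4908298  0.25840478 0.056     ] [ 60.15434676  -0.8824014  124.54560643]
```

View pics/w3.png

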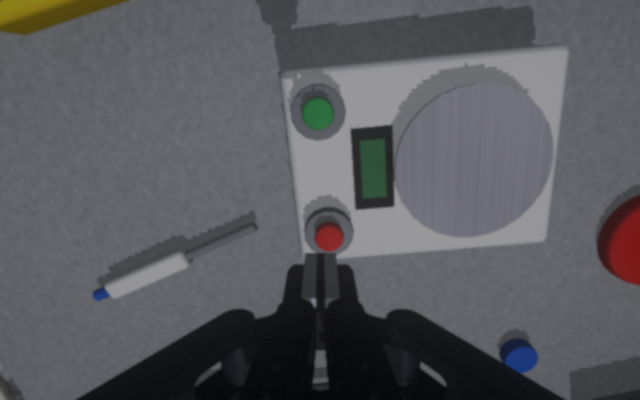

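The wrist view shows the green key at (318,113) on a raised collar. Its top is at about z≈0.06, and its centre at about (0.491,0.259). I'll go over it, then descend watching the force.

>>> play_rows --increments '[{"slide": [30, 0, 0], "angular": [0, 0, 0], "claw": -1}, {"slide": [30, -0.5, 0], "angular": [0, 0, 0], "claw": -1}, {"slide": [0, 0, 0], "angular": [0, 0, 0], "claw": -1}, {"slide": [0, 0, 30], "angular": [0, 0, 0], "claw": -1}, {"slide": [0, 0, 30], "angular": [0, 0, 0], "claw": -1}, {"slide": [0, 0, 15], "angular": [0, 0, 0], "claw": -1}, {"slide": [0, 0, 5], "angular": [0, 0, 0], "claw": -1}, {"slide": [0, 0, 0], "angular": [0, 0, 0], "claw": -1}]'

```text
time: 11.45
ee_pos: [0.4912, 0.2578, 0.1]
tcp_rot: [-180.0, 0.0, 82.6]
wrist_force: [-0.1, -0.3, 0.3]
opening: -0.0001
grasp_force: 0.0
```

>>> play_rows --increments '[{"slide": [0, 0, 3], "angular": [0, 0, 0], "claw": -1}, {"slide": [0, 0, 3], "angular": [0, 0, 0], "claw": -1}, {"slide": [0, 0, 3], "angular": [0, 0, 0], "claw": -1}, {"slide": [0, 0, 3], "angular": [0, 0, 0], "claw": -1}, {"slide": [0, 0, 3], "angular": [0, 0, 0], "claw": -1}, {"slide": [0, 0, 2], "angular": [0, 0, 0], "claw": -1}, {"slide": [0, 0, 0], "angular": [0, 0, 0], "claw": -1}, {"slide": [0, 0, 0], "angular": [0, 0, 0], "claw": -1}]'

```text
time: 12.25
ee_pos: [0.491, 0.258, 0.0831]
tcp_rot: [-180.0, -0.0, 82.6]
wrist_force: [-1.2, -0.0, 0.5]
opening: 0.0
grasp_force: 0.7
```

>>> play_rows --increments '[{"slide": [0, 0, 2], "angular": [0, 0, 0], "claw": -1}, {"slide": [0, 0, 2], "angular": [0, 0, 0], "claw": -1}, {"slide": [0, 0, 0], "angular": [0, 0, 0], "claw": -1}, {"slide": [0, 0, 0], "angular": [0, 0, 0], "claw": -1}]'

```text
time: 12.65
ee_pos: [0.4911, 0.2581, 0.0792]
tcp_rot: [180.0, -0.0, 82.6]
wrist_force: [-1.5, -0.9, 3.4]
opening: -0.0
grasp_force: 1.8
```

>>> play_rows --increments '[{"slide": [0, 0, 1], "angular": [0, 0, 0], "claw": -1}, {"slide": [0, 0, 1], "angular": [0, 0, 0], "claw": -1}, {"slide": [0, 0, 0], "angular": [0, 0, 0], "claw": -1}, {"slide": [0, 0, 0], "angular": [0, 0, 0], "claw": -1}]'

```text
time: 13.05
ee_pos: [0.4912, 0.2581, 0.0786]
tcp_rot: [179.9, -0.0, 82.6]
wrist_force: [-4.9, -2.6, 14.6]
opening: -0.0003
grasp_force: 7.2
```

Contact came at about z=0.0835. The force rose along the spring to 3.4 N, then jumped to 14.6 N at 0.0786, which is the end stop after about 5 mm. I'll release and rise clear.

>>> play_rows --increments '[{"slide": [0, 0, -5], "angular": [0, 0, 0], "claw": -1}, {"slide": [0, 0, -10], "angular": [0, 0, 0], "claw": -1}, {"slide": [0, 0, -30], "angular": [0, 0, 0], "claw": -1}, {"slide": [0, 0, -40], "angular": [0, 0, 0], "claw": -1}, {"slide": [0, 0, -40], "angular": [0, 0, 0], "claw": -1}, {"slide": [-20, 0, -30], "angular": [0, 0, 0], "claw": -1}, {"slide": [-30, 0, 0], "angular": [0, 0, 0], "claw": -1}, {"slide": [0, 0, 0], "angular": [0, 0, 0], "claw": -1}]'

```text
time: 13.85
ee_pos: [0.4847, 0.2065, 0.2337]
tcp_rot: [179.9, -0.0, 82.5]
wrist_force: [-0.5, 0.0, 0.0]
opening: 0.0001
grasp_force: 0.0
```

>>> play_rows --increments '[{"slide": [0, 0, 0], "angular": [0, 0, 0], "claw": -1}, {"slide": [0, 0, 0], "angular": [0, 0, 0], "claw": -1}, {"slide": [0, 0, 0], "angular": [0, 0, 0], "claw": -1}, {"slide": [0, 0, 0], "angular": [0, 0, 0], "claw": -1}, {"slide": [0, 0, 0], "angular": [0, 0, 0], "claw": -1}, {"slide": [0, 0, 0], "angular": [0, 0, 0], "claw": -1}]'

```text
time: 14.45
ee_pos: [0.4845, 0.2086, 0.2318]
tcp_rot: [-180.0, 0.0, 82.6]
wrist_force: [-0.3, 0.4, 0.0]
opening: 0.0002
grasp_force: 0.0
```

```bash
python3 - <<'E'
from h import *
cv2.imwrite('pics/e.png',np.vstack([bot.camera('side')[140:320,200:460],bot.camera('wrist')[0:180,180:440]])[:,:,::-1])
E
```

```text
(no output)
```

View pics/e.png

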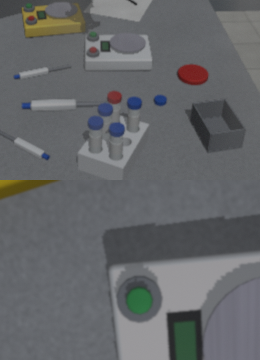

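The green key at crop pixel (139,300) is up again. Tubes, lid, tub, spare cap and pipettes look unmoved, and the arm is clear.

```bash
python3 -c "
from workcell import bot
print(bot.job_done())"
```

```text
the job is handed in; nothing more can be done
None
```

I pointed at the red cap and then the pan for about 2.4 s each, pressed the green tare key to its stop and released it, finished clear of everything, and handed the job in; no verdict came back.

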